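# Stand a fallen bottle up and set it in the row on the finishing rail

### The arm

A 6-joint arm with a two-finger parallel gripper is mounted at the origin on the work surface. World frame = base frame: x ahead of the robot, y to its left, z up, the work surface at z = 0. Lengths are in m, angles in degrees, forces in N, time in s.
With the tool pointing down it reaches from about 0.4 to 0.825 m from the base axis. Payload 7 kg.
Tool frame: the origin (TCP) lies midway between the tips of the shut fingers; the grasp point (between the pads) lies 19 mm behind it; z points along the fingers, y is the line along which they close (so a half turn about z gives the same grasp; the last joint's range is limited). The gripper opens to 88 mm and grips with 3 to 60 N. Pads are 19 mm wide; open, the fingers measure 130 mm over their backs; the gripper's body (78 mm by 193 mm) begins 47 mm behind the grasp point.
Start: joints at [84.345, 20.546, 0.682, 0, -70.136, -16.507], TCP at [0.255, 0.625, 0.227] pointing down, gripper open.
Joint ranges: [-176.03, 176.03], [-82.01, 121.73], [-58.28, 71.71], [-173.87, 95.51], [-174.79, -0.11], [-173.66, 173.66]. Speed limits (degrees/s): [136.94, 136.94, 172.46, 180, 180, 180].

### API

Orientations are given as [roll, pitch, yaw] about the fixed x, y, z axes, in that order (R = Rz(yaw) Ry(pitch) Rx(roll)).
In Python, from plant import get_state, optics, order gives the robot as it stands. The module is installed in compiled form; this text tells all that it offers.
- The arm moves only by the tool send_rows, never from a script. Its argument "moves" is a list of rows, each an object with "slide": the shift along the tool's x, y, z as a fraction of full scale, a list of three; "turn": the turn about the tool's z as a fraction of full scale; "gripper": the opening, from 0 (shut) to 1 (fully open). A call has exactly 5 rows; each row is the pose to reach, as a shift and turn from the pose commanded when the call began, along the tool's axes at that moment; what a row does not reach only later rows make up. Full scale, the value 1, is 150 mm for a shift and 90 degrees for a turn. A row lasts 1/12 s, in which the tool goes at most 41.7 mm and 7.16 degrees, less where a joint would pass 70% of its speed; a pose out of reach is approached as far as the arm can. A call with a number of a shift or a turn outside -1 to 1 is refused whole. A call with a gripper value outside its range is refused whole. The fingers move at their own pace and stop on an object; "newtons" is the grip in N (left out, the last holds). Time passes only in rows, so rows that repeat a pose let the fingers close, or fill a call up. It gives the time, the measured TCP pose, the force, the opening and the grip force at its end, in the units of the state.
- get_state(): the state, without advancing time (a new reading comes with each control period).
- optics.capture(name): name is "scene" or "top" or "wrist"; returns a dict with "img" (400x640x3 uint8, red, green, blue), "intrinsics" (3x3 intrinsics, pixels), "dist" ([k1, k2, p1, p2, k3] as OpenCV has them; the pictures are not rectified), "origin" and "attitude" of the camera in the world. Camera axes: x right, y down, z forward; pixel columns grow to the right and rows downward; lengths in m; the calibration is good to about 2 mm. A picture is of the moment at which its call begins. There is no depth.
- order.close_job(): hands the job in; it is judged then, once.
Trained networks look in the newest picture that a camera, given by its name, has taken for a name from the list of things; names that differ only in an ending like _2 or _b are one class to them, and where a whole thing is asked for, a point or a joint stands for the part that bears it (a point fixed in the world has none). Each returns a list of dicts, best first, with "p" (0 to 1); they miss things now and then, are a little off and sometimes report something else, mostly with a low value. They report only what shows in the picture. A call takes as long as a camera call. They do not tell look-alikes from the thing itself.
- optics.look_for(camera, name): "location" ([x, y, z] in m, in world coordinates, good to about 4 mm: the middle of the surface that is visible of it).
The state is a dict: "time_s": time; "joints": joint angles; "qd": joint speeds; "joint_torque": joint torques, N m; "tcp_pos": TCP position; "eef_rot": TCP orientation; "contact_force": force on the tool from outside, world axes, zero at the start; "moment": the same for the moment, N m; "gripper_width": finger opening in m; "gripper_force": force on a finger pad.
Only numpy, scipy, OpenCV 4.12 (cv2) and the standard library are available. Lean on these libraries where they do the work, as an engineer would, in place of code of your own. Each camera call takes 0.05 s, during which the arm holds its last target. There are 200 camera calls.

### The job

One black bottle has been left lying on the bench. Stand it upright on the bench and let go, then take a fresh hold of it and set it upright on the green pad, in the free place of the narrow raised rail. Do not drop it or knock it over, and leave the two bottles on the rail, the tub and the dispenser where they are.

Things in the scene. Friction and masses are not known exactly. Their poses are not given: they have to be found in the camera images.
- bottle: The bottle to handle: black ceramic, gold lines, cream neck, 0.5 kg, at first lying on a flat side. Body 52 mm square to 112 mm above its base; shoulder steps 46 mm square to 120 and 38 mm square to 126; round neck of 24 mm diameter to 146; round cap of 28 mm diameter to 172. Origin: centre of its base; z runs from base to cap (up when it stands), x and y square to the flat sides.
- pad: Green pad fixed on the free place of the rail, 60 x 64 mm, 4 mm thick. Origin: centre of its underside, which lies on the rail's top; x across the rail, y along it, z up. The free place may be the left, middle or right one of the three.
- rail: Narrow raised wooden rail fixed to the bench, 306 mm long (its y), 60 mm wide (its x), top 80 mm above the bench. An end stop 12 mm thick rises 40 mm above its top at each end. Three places at y = -88, 0 and +88 mm. Origin: centre of its underside, at bench height.
- bottle_a: A bottle like the other, standing loose on the rail at one of the three places. Origin: centre of its base, z up. To be left alone.
- bottle_b: A second such bottle standing loose on the rail. Origin: centre of its base, z up. To be left alone.
- tub: White round tub of caps on the bench, 110 mm across at the rim, 70 mm high. Origin: centre of its underside. To be left alone.
- dispenser: Blue label-roll dispenser on the bench, 60 x 120 mm, 85 mm high. Origin: centre of its underside. To be left alone.
Things that resemble listed ones, but are neither listed nor needed, are in the scene too. Leave any orange, pink or turquoise look-alike of the bottle alone.

How it is judged:
By the outcome, as a careful person would: the job done as asked, in the order asked, and still so for the second after the job is handed in, with the robot touching nothing.
It also fails if it takes over 61 s, if anything falls off the work surface, if the arm or the gripper's body presses on something with over 40 N, if the wrist force passes 120 N, or if a joint passes its speed limit or range.

## Working session

There is one attempt and no reset: what is moved stays moved. The work goes in short steps, Python scripts to look and compute and a tool call to move; the robot and the scene stay as the last step left them, time stands still between calls to the robot, and variables do not carry over. Pictures are saved under pics/ and viewed, at most 10 in all, crops included, and the job is handed in when it is done.

Besides the shell and the picture viewer there is one more tool, called after "Request:" as a command line: name --argument value ..., lists and objects as JSON in quotes. send_rows: Moves the arm, as the interface text tells. Shift numbers are shares of 150 mm and turn numbers shares of 90 degrees, none past 1 either way. Its arguments: {"type":"object","properties":{"moves":{"type":"array"},"newtons":{"type":"number"}},"required":["moves"]}

```bash
mkdir -p pics
cat > h.py <<'E'
import numpy as np, cv2
from plant import get_state, optics, order
def cap(n,f=None):
    c=optics.capture(n)
    if f: cv2.imwrite('pics/'+f,cv2.cvtColor(c['img'],cv2.COLOR_RGB2BGR))
    return c
def ray(c,uv):
    k=np.array(c['intrinsics']);R=np.array(c['attitude'])
    p=cv2.undistortPoints(np.array(uv,float).reshape(-1,1,2),k,np.array(c['dist'],float))[:,0]
    return np.array(c['origin']),np.c_[p,np.ones(len(p))]@R.T
def onz(c,uv,z):
    o,d=ray(c,uv);z=np.asarray(z,float);return o+d*((z-o[2])/d[:,2])[:,None]
def proj(c,P):
    R=np.array(c['attitude']);r,_=cv2.Rodrigues(R.T);t=-R.T@np.array(c['origin'])
    return cv2.projectPoints(np.array(P,float).reshape(-1,3),r,t,np.array(c['intrinsics']),np.array(c['dist'],float))[0][:,0]
E
python3 - <<'E'
from h import *
c=cap('top','top1.png');s=cap('scene','scene1.png')
print(c['origin'],c['attitude'],s['origin'],s['attitude'],c['intrinsics'])
for cam in('top','scene'):
  for n in ('bottle','pad','rail','tub','dispenser'):
    print(cam,n,[(np.round(d['location'],3).tolist(),round(d['p'],2)) for d in optics.look_for(cam,n)])
s=get_state();print({k:np.round(v,3).tolist() for k,v in s.items()})
E
```

```text
[ 0.40307164 -0.06773562  1.36439502] [-176.2608158     0.56180544  -90.93492501] [ 1.08508341 -0.3287842   1.13673375] [-147.41174501   -0.31908783   66.41720317] [[474.55175008   0.         325.82664992]
 [  0.         474.55175008 201.87925344]
 [  0.           0.           1.        ]]
top bottle [([0.588, 0.172, 0.203], 0.95), ([0.455, -0.249, 0.05], 0.91), ([0.585, 0.089, 0.2], 0.9), ([0.257, -0.372, 0.049], 0.68), ([0.43, -0.046, 0.056], 0.58), ([0.444, -0.462, 0.051], 0.56)]
top pad [([0.598, 0.271, 0.082], 0.77)]
top rail []
top tub [([0.714, -0.224, 0.062], 0.93)]
top dispenser [([0.635, -0.376, 0.018], 0.81), ([0.587, 0.161, 0.082], 0.7)]
scene bottle [([0.605, 0.079, 0.182], 0.91), ([0.456, -0.468, 0.049], 0.73), ([0.44, -0.056, 0.05], 0.73), ([0.613, 0.172, 0.176], 0.7), ([0.265, -0.369, 0.052], 0.68), ([0.46, -0.259, 0.053], 0.59)]
scene pad [([0.608, 0.282, 0.088], 0.61)]
scene rail [([0.618, 0.152, 0.077], 0.85)]
scene tub [([0.707, -0.216, 0.056], 0.75), ([0.465, -0.26, 0.05], 0.44)]
scene dispenser [([0.652, -0.379, 0.042], 0.95)]
{'time_s': 0.6, 'joints': [84.345, 20.544, 0.681, -0.002, -70.137, -16.507], 'qd': [0.028, -0.077, -0.042, 0.033, 0.046, 0.062], 'joint_torque': [0.001, -58.199, 29.319, 7.0, 0.012, -0.0], 'tcp_pos': [0.255, 0.625, 0.227], 'eef_rot': [179.999, 0.002, -22.163], 'contact_force': [-0.435, 0.039, 0.337], 'moment': [-0.013, 0.02, -0.009], 'gripper_force': 0.0, 'gripper_width': 0.087}
```

View pics/top1.png

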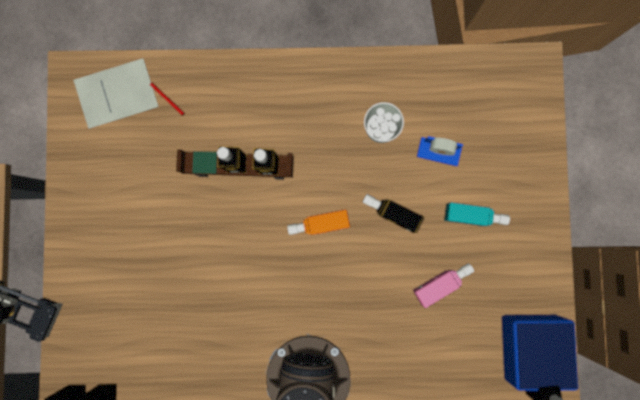

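View pics/scene1.png

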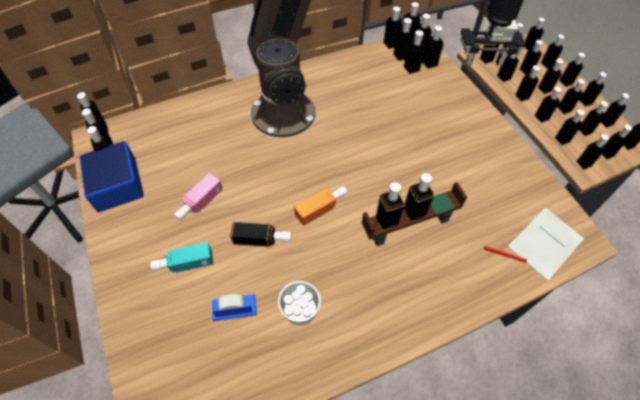

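The top view shows the black bottle lying with its cap at about (371,201) and its base at about (421,222). The free green pad is the left place on the rail, at (204,162). The orange bottle's base corner, at about (349,213), is the nearest look-alike. The tool can't tilt, so I'll take the cap with a light grip and let the bottle pivot upright.

Run:
```python
from h import *
c=cap('top');im=c['img'].astype(int)
def big(m,box):
    x0,y0,x1,y1=box;mm=np.zeros(m.shape,np.uint8);mm[y0:y1,x0:x1]=m[y0:y1,x0:x1]
    n,l,s,ce=cv2.connectedComponentsWithStats(mm);k=1+np.argmax(s[1:,4]);ys,xs=np.where(l==k);return np.c_[xs,ys]
def rect(p,z):
    W=onz(c,p,np.full(len(p),z))[:,:2];r=cv2.minAreaRect((W*1000).astype(np.float32));return W.mean(0).round(4),r
b=big(im.sum(2)<170,(375,190,435,240));w=big(im.min(2)>150,(355,185,390,220))
B=rect(b,.045);C=rect(w,.03);print('body',B,'cap',C)
d=C[0]-B[0];print('axis',np.degrees(np.arctan2(d[1],d[0])),np.linalg.norm(d))
g=big((im[:,:,1]>im[:,:,0]+12)&(im[:,:,1]>im[:,:,2]),(185,140,225,185));print('pad',rect(g,.084))
for p in ((180,151),(293,153),(178,172),(292,177)): print(onz(c,[p],[.12])[0].round(3))
```

```text
Traceback (most recent call last):
  File "h.py", line 12, in onz
    o,d=ray(c,uv);z=np.asarray(z,float);return o+d*((z-o[2])/d[:,2])[:,None]
                                                             ~^^^^^
IndexError: too many indices for array: array is 1-dimensional, but 2 were indexed
```

Request:
send_rows --moves '[{"slide": [0, 0, -0.2], "turn": 0.08, "gripper": 1}, {"slide": [0, 0, -0.4], "turn": 0.16, "gripper": 1}, {"slide": [0, 0, -0.5], "turn": 0.24, "gripper": 1}, {"slide": [0, 0, -0.5], "turn": 0.31, "gripper": 1}, {"slide": [0, 0, -0.5], "turn": 0.38, "gripper": 1}]'

```text
time_s: 1.07
tcp_pos: [0.2548, 0.6257, 0.3034]
eef_rot: [-179.9, 0.1, -56.7]
contact_force: [0.3, 0.2, -0.2]
gripper_width: 0.0874
gripper_force: 0.0
```

```bash
sed -i "s/np.array(c\['attitude'\])/Rotation.from_euler('xyz',c['attitude'],degrees=True).as_matrix()/; 1a from scipy.spatial.transform import Rotation" h.py
cat > m.py <<'E'
from h import *
def big(m,box):
    x0,y0,x1,y1=box;mm=np.zeros(m.shape,np.uint8);mm[y0:y1,x0:x1]=m[y0:y1,x0:x1]
    n,l,s,ce=cv2.connectedComponentsWithStats(mm);k=1+np.argmax(s[1:,4]);ys,xs=np.where(l==k);return np.c_[xs,ys]
def rect(c,p,z):
    W=onz(c,p,np.full(len(p),z))[:,:2];r=cv2.minAreaRect((W*1000).astype(np.float32));return W.mean(0).round(4),np.round(np.r_[r[0],r[1],r[2]],1)
E
python3 - <<'E'
from m import *
c=cap('top');im=c['img'].astype(int)
b=big(im.sum(2)<170,(375,190,435,240));w=big(im.min(2)>150,(355,185,390,220))
B=rect(c,b,.045);C=rect(c,w,.03);print('body',B,'cap',C)
d=C[0]-B[0];print('axis',np.degrees(np.arctan2(d[1],d[0])),np.linalg.norm(d))
g=big((im[:,:,1]>im[:,:,0]+12)&(im[:,:,1]>im[:,:,2]),(185,140,225,185));print('pad',rect(c,g,.084))
for p in ((180,151),(293,153),(178,172),(292,177)): print(onz(c,[p],[.12])[0].round(3))
E
```

```text
body (array([ 0.4487, -0.2613]), array([ 449.6, -259.9,  121. ,   51.1,   62.4])) cap (array([ 0.4894, -0.1835]), array([ 489.1, -183.8,   45.2,   22.8,   62.3]))
axis 62.38430345038442 0.08780279038846088
pad (array([0.6009, 0.2725]), array([599.9, 271.9,  62.6,  57.5,  89.1]))
[0.626 0.327 0.12 ]
[0.616 0.028 0.12 ]
[0.57  0.332 0.12 ]
[0.552 0.031 0.12 ]
```

Request:
send_rows --moves '[{"slide": [0.2, 0.062, 0], "turn": 0, "gripper": 1}, {"slide": [0.4, 0.124, 0], "turn": 0, "gripper": 1}, {"slide": [0.6, 0.186, 0], "turn": 0, "gripper": 1}, {"slide": [0.8, 0.248, 0], "turn": 0, "gripper": 1}, {"slide": [1, 0.31, 0], "turn": 0, "gripper": 1}]'

```text
time_s: 1.53
tcp_pos: [0.2992, 0.4729, 0.3014]
eef_rot: [180.0, -0.0, -56.2]
contact_force: [0.1, 0.6, 0.5]
gripper_width: 0.0878
gripper_force: 0.0
```

Request:
send_rows --moves '[{"slide": [0.2, 0.062, 0], "turn": 0, "gripper": 1}, {"slide": [0.4, 0.124, 0], "turn": 0, "gripper": 1}, {"slide": [0.6, 0.186, 0], "turn": 0, "gripper": 1}, {"slide": [0.8, 0.248, 0], "turn": 0, "gripper": 1}, {"slide": [1, 0.31, 0], "turn": 0, "gripper": 1}]'

```text
time_s: 1.95
tcp_pos: [0.3435, 0.3222, 0.3016]
eef_rot: [-180.0, 0.0, -56.2]
contact_force: [0.5, 0.7, 0.1]
gripper_width: 0.0878
gripper_force: 0.0
```

Request:
send_rows --moves '[{"slide": [0.2, 0.062, 0], "turn": 0, "gripper": 1}, {"slide": [0.4, 0.124, 0], "turn": 0, "gripper": 1}, {"slide": [0.6, 0.186, 0], "turn": 0, "gripper": 1}, {"slide": [0.8, 0.248, 0], "turn": 0, "gripper": 1}, {"slide": [1, 0.31, 0], "turn": 0, "gripper": 1}]'

```text
time_s: 2.37
tcp_pos: [0.3878, 0.1716, 0.3018]
eef_rot: [-180.0, 0.0, -56.2]
contact_force: [1.3, 0.8, -0.3]
gripper_width: 0.0875
gripper_force: 0.0
```

Request:
send_rows --moves '[{"slide": [0.2, 0.062, 0], "turn": 0, "gripper": 1}, {"slide": [0.4, 0.124, 0], "turn": 0, "gripper": 1}, {"slide": [0.6, 0.186, 0], "turn": 0, "gripper": 1}, {"slide": [0.8, 0.248, 0], "turn": 0, "gripper": 1}, {"slide": [1, 0.31, 0], "turn": 0, "gripper": 1}]'

```text
time_s: 2.78
tcp_pos: [0.4322, 0.021, 0.3018]
eef_rot: [-180.0, -0.0, -56.2]
contact_force: [0.6, 1.7, 0.5]
gripper_width: 0.0876
gripper_force: 0.0
```

Request:
send_rows --moves '[{"slide": [0.2, 0.062, 0], "turn": 0.07, "gripper": 1}, {"slide": [0.4, 0.124, 0], "turn": 0.14, "gripper": 1}, {"slide": [0.6, 0.186, 0], "turn": 0.21, "gripper": 1}, {"slide": [0.8, 0.248, 0], "turn": 0.28, "gripper": 1}, {"slide": [1, 0.31, 0], "turn": 0.35, "gripper": 1}]'

```text
time_s: 3.2
tcp_pos: [0.4766, -0.1298, 0.3017]
eef_rot: [-180.0, 0.0, -88.0]
contact_force: [0.8, -0.1, -0.1]
gripper_width: 0.0879
gripper_force: 0.0
```

Request:
send_rows --moves '[{"slide": [0, 0, 0], "turn": 0.07, "gripper": 1}, {"slide": [0, 0, 0], "turn": 0.14, "gripper": 1}, {"slide": [0, 0, 0], "turn": 0.21, "gripper": 1}, {"slide": [0, 0, 0], "turn": 0.28, "gripper": 1}, {"slide": [0, 0, 0], "turn": 0.33, "gripper": 1}]'

```text
time_s: 3.62
tcp_pos: [0.4764, -0.1283, 0.3014]
eef_rot: [180.0, -0.0, -117.8]
contact_force: [0.8, 0.7, -0.5]
gripper_width: 0.0877
gripper_force: 0.0
```

Run:
```python
from m import *
s=get_state();print(s['tcp_pos'],s['eef_rot'],s['joints'],s['time_s'])
c=cap('wrist','w1.png');print(c['origin'],c['attitude'])
print([(np.round(d['location'],3).tolist(),round(d['p'],2)) for d in optics.look_for('wrist','bottle')])
```

```text
[ 0.47635668 -0.12832704  0.30143131] [ 1.79987924e+02 -6.24200709e-03 -1.17758182e+02] [ 7.79979992e+00  6.72510023e-01 -1.44415539e+01 -2.01428408e-03
 -7.48993905e+01 -3.55574573e+01] 3.6167
[ 0.44700391 -0.18591934  0.45965562] [ 1.65841403e+02 -3.56429610e-02  1.52282814e+02]
[([0.431, -0.064, 0.056], 0.96), ([0.454, -0.258, 0.052], 0.91)]
```

View pics/w1.png

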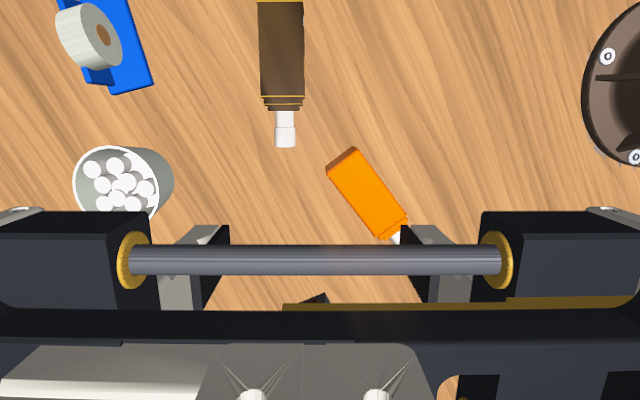

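The wrist view shows the black bottle pointing down the picture. Its cap runs from about (285,127) to (285,147), and its shoulder edge is at (262..303, 97). Orange lies to the right at (365,195), clear of the cap.

Run:
```python
from m import *
c=cap('wrist');im=c['img'].astype(int)
w=big(im.min(2)>185,(265,105,305,155));print('cap px',w.min(0),w.max(0))
x0,x1=w[w[:,1]>132][:,0].min(),w[w[:,1]>132][:,0].max()
P=onz(c,[((x0+x1)/2,w[:,1].max())],[.024])[0];print('cap end',P)
# body side edges (gold lines) on top face z=.052: find columns differing from wood
for r in (20,50,80):
    m=np.where((im[r,230:330].max(1)<125))[0]+230
    L=onz(c,[(m.min()-1,r),(m.max()+1,r)],[.052]*2);print(r,m.min(),m.max(),L[:,:2].round(4).tolist(),np.linalg.norm(L[0]-L[1]),L.mean(0)[:2])
```

```text
cap px [276 111] [295 146]
cap end [ 0.50125115 -0.16452696  0.024     ]
20 259 303 [[0.4569, -0.3066], [0.4103, -0.2822]] 0.05261810067163242 [ 0.43356198 -0.29443027]
50 260 304 [[0.4718, -0.278], [0.4243, -0.2532]] 0.053592348107123905 [ 0.44801812 -0.26563261]
80 261 304 [[0.4872, -0.2485], [0.4398, -0.2237]] 0.05344314214054865 [ 0.46353175 -0.23608865]
```

Request:
send_rows --moves '[{"slide": [0.1, -0.13, 0.2], "turn": 0, "gripper": 0.7}, {"slide": [0.22, -0.26, 0.4], "turn": 0, "gripper": 0.7}, {"slide": [0.22, -0.26, 0.6], "turn": 0, "gripper": 0.7}, {"slide": [0.22, -0.26, 0.8], "turn": 0, "gripper": 0.7}, {"slide": [0.22, -0.26, 1], "turn": 0, "gripper": 0.7}]'

```text
time_s: 4.18
tcp_pos: [0.4956, -0.1758, 0.1502]
eef_rot: [-180.0, 0.0, -117.3]
contact_force: [0.7, -0.0, -0.2]
gripper_width: 0.0629
gripper_force: 0.0
```

Request:
send_rows --moves '[{"slide": [0, 0, 0.25], "turn": 0, "gripper": 0.7}, {"slide": [0, 0, 0.45], "turn": 0, "gripper": 0.7}, {"slide": [0, 0, 0.65], "turn": 0, "gripper": 0.7}, {"slide": [0, 0, 0.82], "turn": 0, "gripper": 0.7}, {"slide": [0, 0, 0.95], "turn": 0, "gripper": 0.7}]'

```text
time_s: 4.6
tcp_pos: [0.4949, -0.1753, 0.0069]
eef_rot: [179.9, -0.1, -117.3]
contact_force: [0.1, -0.6, 0.1]
gripper_width: 0.0613
gripper_force: 0.0
```

Request:
send_rows --moves '[{"slide": [0, 0, 0], "turn": 0, "gripper": 0.45}, {"slide": [0, 0, 0], "turn": 0, "gripper": 0.35}, {"slide": [0, 0, 0], "turn": 0, "gripper": 0.25}, {"slide": [0, 0, 0], "turn": 0, "gripper": 0.2}, {"slide": [0, 0, 0], "turn": 0, "gripper": 0.2}]' --newtons 12

```text
time_s: 5.02
tcp_pos: [0.4969, -0.1754, 0.0106]
eef_rot: [-179.9, 0.1, -117.5]
contact_force: [0.6, 0.4, -0.7]
gripper_width: 0.0337
gripper_force: 0.0
```

Request:
send_rows --moves '[{"slide": [0, 0, 0], "turn": 0, "gripper": 0.2}, {"slide": [0, 0, 0], "turn": 0, "gripper": 0.2}, {"slide": [0, 0, 0], "turn": 0, "gripper": 0.2}, {"slide": [0, 0, 0], "turn": 0, "gripper": 0.2}, {"slide": [0, 0, 0], "turn": 0, "gripper": 0.2}]' --newtons 12

```text
time_s: 5.43
tcp_pos: [0.4967, -0.1753, 0.01]
eef_rot: [-179.9, 0.0, -117.5]
contact_force: [0.0, 2.9, 5.1]
gripper_width: 0.0276
gripper_force: 12.0
```

Request:
send_rows --moves '[{"slide": [0.024, 0, -0.11], "turn": 0, "gripper": 0.2}, {"slide": [0.059, 0, -0.22], "turn": 0, "gripper": 0.2}, {"slide": [0.105, 0, -0.32], "turn": 0, "gripper": 0.2}, {"slide": [0.162, 0, -0.42], "turn": 0, "gripper": 0.2}, {"slide": [0.229, 0, -0.51], "turn": 0, "gripper": 0.2}]' --newtons 12

```text
time_s: 5.85
tcp_pos: [0.4797, -0.2058, 0.0864]
eef_rot: [-180.0, 0.0, -117.5]
contact_force: [0.7, 0.6, -2.0]
gripper_width: 0.0278
gripper_force: 12.0
```

Run:
```python
from m import *
c=cap('wrist','w2.png');t=cap('top')['img'][150:280,330:500];s=cap('scene')['img'][170:300,160:330]
a=np.hstack([cv2.resize(t,(400,306)),cv2.resize(s,(400,306))]);cv2.imwrite('pics/ts2.png',a[:,:,::-1])
```

```text
(no output)
```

View pics/ts2.png

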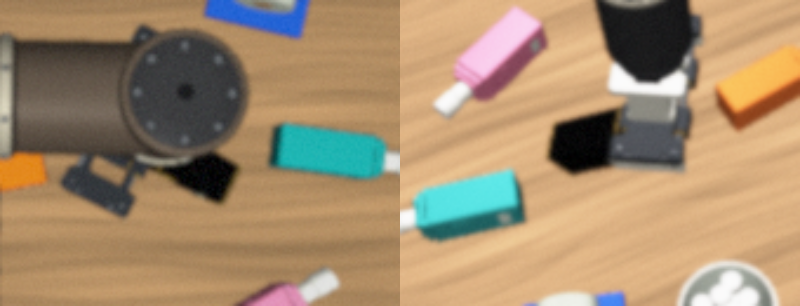

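The crops show the bottle's cap held in the fingers and the body tilted up, with its base still at about its old place. The force of −2 N is about half the bottle's weight, so it is pivoting as planned. I'll continue the arc.

Request:
send_rows --moves '[{"slide": [0.076, 0, -0.083], "turn": 0, "gripper": 0.2}, {"slide": [0.159, 0, -0.158], "turn": 0, "gripper": 0.2}, {"slide": [0.251, 0, -0.223], "turn": 0, "gripper": 0.2}, {"slide": [0.349, 0, -0.279], "turn": 0, "gripper": 0.2}, {"slide": [0.451, 0, -0.325], "turn": 0, "gripper": 0.2}]' --newtons 12

```text
time_s: 6.42
tcp_pos: [0.4492, -0.2657, 0.1345]
eef_rot: [-180.0, 0.0, -117.5]
contact_force: [1.5, 1.8, 0.3]
gripper_width: 0.0277
gripper_force: 12.0
```

Run:
```python
from m import *
t=cap('top')['img'][150:280,330:500];s=cap('scene')['img'][150:280,140:310]
a=np.hstack([cv2.resize(t,(400,306)),cv2.resize(s,(400,306))]);cv2.imwrite('pics/ts3.png',a[:,:,::-1])
```

```text
(no output)
```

View pics/ts3.png

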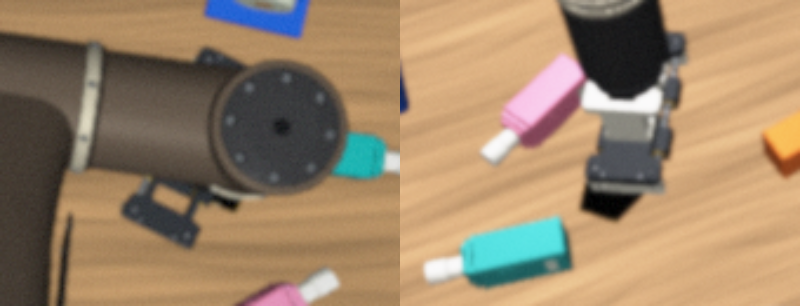

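The bottle is at about 60°, with its base edge on the bench below the fingers. I'll finish the arc.

Request:
send_rows --moves '[{"slide": [0.107, 0, -0.034], "turn": 0, "gripper": 0.2}, {"slide": [0.217, 0, -0.057], "turn": 0, "gripper": 0.2}, {"slide": [0.329, 0, -0.068], "turn": 0, "gripper": 0.2}, {"slide": [0.441, 0, -0.067], "turn": 0, "gripper": 0.2}, {"slide": [0.553, 0, -0.057], "turn": 0, "gripper": 0.2}]' --newtons 12

```text
time_s: 6.93
tcp_pos: [0.4109, -0.3399, 0.1433]
eef_rot: [-179.9, -0.0, -117.5]
contact_force: [-0.6, 0.2, 4.2]
gripper_width: 0.0274
gripper_force: 12.0
```

Run:
```python
from m import *
s=get_state();print(s['tcp_pos'],s['contact_force'],s['moment'])
t=cap('wrist')['img'];s=cap('scene')['img'][150:280,140:310]
a=np.hstack([cv2.resize(t,(400,306)),cv2.resize(s,(400,306))]);cv2.imwrite('pics/ts4.png',a[:,:,::-1])
```

```text
[ 0.41088741 -0.33990742  0.14329049] [-0.61979075  0.17113524  4.23515378] [0.11612956 0.21851098 0.00352593]
```

View pics/ts4.png

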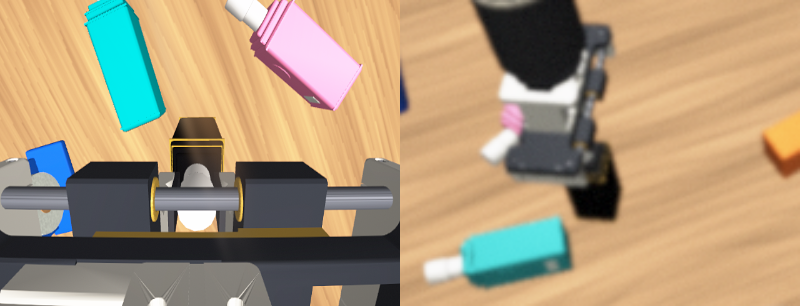

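The wrist crop shows the bottle near vertical with its shoulder behind the fingers at about (197,150). I'll overlay an upright model to check the tilt.

```bash
cat > ov.py <<'E'
from m import *
def ov(cam,x,y,z0,yaw,box,size):
    c=cap(cam);im=c['img'].copy();R=Rotation.from_euler('z',yaw,degrees=True).as_matrix()
    q=np.array([[-1,-1],[1,-1],[1,1],[-1,1]])
    ks=5;x0,y0,x1,y1=box;im=cv2.resize(im[y0:y1,x0:x1],size,interpolation=cv2.INTER_CUBIC);sx=size[0]/(x1-x0);sy=size[1]/(y1-y0)
    for h,w in((0,26),(.112,26),(.126,19)):
        P=np.c_[q*w/1000,np.full(4,h)]@R.T+[x,y,z0];cv2.polylines(im,[np.int32((proj(c,P)-[x0,y0]+.5)*[sx,sy])],True,(255,0,0),1)
    th=np.linspace(0,6.28,24);
    for h in(.146,.172):
        P=np.c_[.014*np.cos(th),.014*np.sin(th),np.full(24,h)]+[x,y,z0];cv2.polylines(im,[np.int32((proj(c,P)-[x0,y0]+.5)*[sx,sy])],True,(0,255,0),1)
    return im
E
python3 - <<'E'
from ov import *
a=ov('wrist',.411,-.340,0,62.5,(220,140,420,300),(400,320));b=ov('scene',.411,-.340,0,62.5,(180,170,260,234),(400,320))
cv2.imwrite('pics/o5.png',np.hstack([a,b])[:,:,::-1])
E
```

```text
(no output)
```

View pics/o5.png

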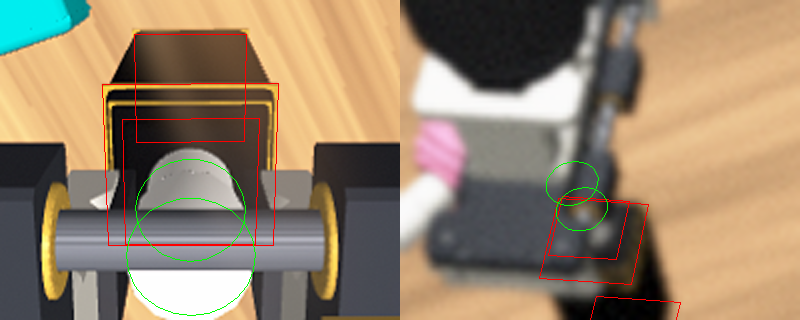

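The upright model matches the wrist picture: the base edge is at row 33 against 30, and the body top is at row 85 in both. So it stands flush, and I'll release and withdraw.

Request:
send_rows --moves '[{"slide": [0, 0, 0], "turn": 0, "gripper": 0.33}, {"slide": [0, 0, 0], "turn": 0, "gripper": 0.4}, {"slide": [0, 0, 0], "turn": 0, "gripper": 0.6}, {"slide": [0, 0, 0], "turn": 0, "gripper": 0.6}, {"slide": [0, 0, 0], "turn": 0, "gripper": 0.6}]'

```text
time_s: 7.55
tcp_pos: [0.4103, -0.339, 0.1424]
eef_rot: [180.0, -0.0, -117.5]
contact_force: [0.4, -0.5, -0.1]
gripper_width: 0.0487
gripper_force: 0.0
```

Request:
send_rows --moves '[{"slide": [0, 0, 0], "turn": 0, "gripper": 0.6}, {"slide": [0, 0, -0.1], "turn": 0, "gripper": 0.6}, {"slide": [0, 0, -0.25], "turn": 0, "gripper": 0.6}, {"slide": [0, 0, -0.4], "turn": 0, "gripper": 0.6}, {"slide": [0, 0, -0.55], "turn": 0, "gripper": 0.6}]'

```text
time_s: 7.97
tcp_pos: [0.4101, -0.3392, 0.2261]
eef_rot: [180.0, -0.0, -117.6]
contact_force: [0.9, -0.3, -0.8]
gripper_width: 0.0525
gripper_force: 0.0
```

Request:
send_rows --moves '[{"slide": [0, 0, 0], "turn": 0, "gripper": 0.6}, {"slide": [0, 0, 0], "turn": 0, "gripper": 0.6}, {"slide": [0, 0, 0], "turn": 0, "gripper": 0.6}, {"slide": [0, 0, 0], "turn": 0, "gripper": 0.6}, {"slide": [0, 0, 0], "turn": 0, "gripper": 0.6}]'

```text
time_s: 8.38
tcp_pos: [0.4098, -0.3391, 0.2244]
eef_rot: [179.9, -0.0, -117.6]
contact_force: [-0.4, 0.1, -0.9]
gripper_width: 0.0528
gripper_force: 0.0
```

Run:
```python
from ov import *
print(get_state()['tcp_pos'])
a=ov('wrist',.411,-.340,0,62.5,(220,140,420,300),(400,320));b=ov('scene',.411,-.340,0,62.5,(180,170,260,234),(400,320))
cv2.imwrite('pics/o6.png',np.hstack([a,b])[:,:,::-1])
```

```text
[ 0.40979239 -0.33910436  0.22438669]
```

View pics/o6.png

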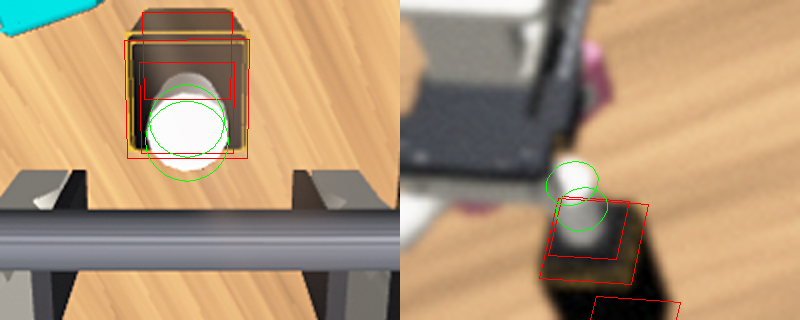

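It stands free, with its base, shoulder and cap within about 3 mm of the model. I'll take a fresh, firm hold of the cap.

Request:
send_rows --moves '[{"slide": [0.015, 0, 0.13], "turn": 0, "gripper": 0.6}, {"slide": [0.015, 0, 0.26], "turn": 0, "gripper": 0.6}, {"slide": [0.015, 0, 0.39], "turn": 0, "gripper": 0.6}, {"slide": [0.015, 0, 0.5], "turn": 0, "gripper": 0.6}, {"slide": [0.015, 0, 0.57], "turn": 0, "gripper": 0.6}]'

```text
time_s: 8.9
tcp_pos: [0.4083, -0.3409, 0.1377]
eef_rot: [179.8, -0.0, -117.6]
contact_force: [0.1, -0.5, -0.2]
gripper_width: 0.0531
gripper_force: 0.0
```

Request:
send_rows --moves '[{"slide": [0, 0, 0], "turn": 0, "gripper": 0.45}, {"slide": [0, 0, 0], "turn": 0, "gripper": 0.35}, {"slide": [0, 0, 0], "turn": 0, "gripper": 0.25}, {"slide": [0, 0, 0], "turn": 0, "gripper": 0.2}, {"slide": [0, 0, 0], "turn": 0, "gripper": 0.2}]' --newtons 40

```text
time_s: 9.32
tcp_pos: [0.4096, -0.3416, 0.1409]
eef_rot: [-179.9, 0.0, -117.6]
contact_force: [-0.5, 1.1, 3.2]
gripper_width: 0.0271
gripper_force: 40.0
```

Request:
send_rows --moves '[{"slide": [0, 0, 0], "turn": 0, "gripper": 0.2}, {"slide": [0, 0, 0], "turn": 0, "gripper": 0.2}, {"slide": [0, 0, 0], "turn": 0, "gripper": 0.2}, {"slide": [0, 0, 0], "turn": 0, "gripper": 0.2}, {"slide": [0, 0, 0], "turn": 0, "gripper": 0.2}]' --newtons 40

```text
time_s: 9.73
tcp_pos: [0.4096, -0.3416, 0.1409]
eef_rot: [-179.9, -0.0, -117.5]
contact_force: [-0.2, 1.9, 5.6]
gripper_width: 0.0273
gripper_force: 40.0
```

Run:
```python
from ov import *
s=get_state();print(s['tcp_pos'],s['contact_force'],s['moment'],s['gripper_width'],s['gripper_force'])
```

```text
[ 0.40961803 -0.34158759  0.14088793] [-0.24024568  1.87612711  5.56196023] [ 0.58985265  0.40871126 -0.0224535 ] 0.027264015980393876 40.00125825405121
```

Request:
send_rows --moves '[{"slide": [0, 0, -0.1], "turn": 0, "gripper": 0.2}, {"slide": [0, 0, -0.3], "turn": -0.06, "gripper": 0.2}, {"slide": [0, 0, -0.55], "turn": -0.13, "gripper": 0.2}, {"slide": [0, 0, -0.8], "turn": -0.2, "gripper": 0.2}, {"slide": [0, 0, -1], "turn": -0.27, "gripper": 0.2}]' --newtons 40

```text
time_s: 10.15
tcp_pos: [0.4089, -0.3411, 0.2917]
eef_rot: [-180.0, 0.0, -93.0]
contact_force: [1.0, -1.9, -5.4]
gripper_width: 0.0273
gripper_force: 40.0
```

Run:
```python
from ov import *
s=get_state();p=s['tcp_pos'];print(p,s['eef_rot'],s['contact_force'],s['moment'],s['joints'])
z0=p[2]+.019-.158
a=ov('wrist',p[0],p[1],z0,s['eef_rot'][2],(220,140,420,300),(400,320));b=ov('scene',p[0],p[1],z0,s['eef_rot'][2],(160,130,260,210),(400,320))
cv2.imwrite('pics/o7.png',np.hstack([a,b])[:,:,::-1])
```

```text
[ 0.40885133 -0.34108323  0.29170026] [-1.79989121e+02  2.06475468e-02 -9.29588622e+01] [ 1.02593259 -1.92571789 -5.43380626] [-0.19646735 -0.43972927 -0.00561761] [-1.87398127e+01  4.88987057e+00 -1.11882224e+01 -2.37578760e-02
 -7.39170545e+01  1.57875292e+01]
```

View pics/o7.png

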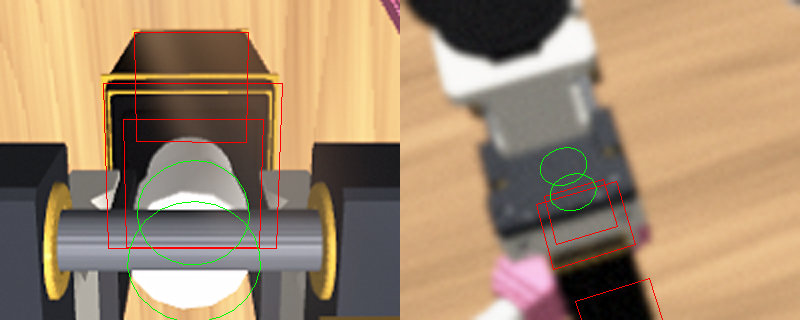

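The bottle is held upright, about 2.5 mm off centre along tool x, and well clear of the bench. I'll carry it to the near side of the free place.

Request:
send_rows --moves '[{"slide": [-0.05, 0, 0], "turn": 0, "gripper": 0.2}, {"slide": [-0.15, 0, 0], "turn": 0, "gripper": 0.2}, {"slide": [-0.3, 0, 0], "turn": 0, "gripper": 0.2}, {"slide": [-0.48, -0.01, 0], "turn": 0, "gripper": 0.2}, {"slide": [-0.68, -0.02, 0], "turn": 0, "gripper": 0.2}]' --newtons 40

```text
time_s: 10.67
tcp_pos: [0.4163, -0.2382, 0.2869]
eef_rot: [179.7, 0.1, -93.5]
contact_force: [0.9, 0.0, -6.0]
gripper_width: 0.0274
gripper_force: 40.0
```

Request:
send_rows --moves '[{"slide": [-0.2, -0.01, 0], "turn": 0, "gripper": 0.2}, {"slide": [-0.4, -0.02, 0], "turn": 0, "gripper": 0.2}, {"slide": [-0.6, -0.02, 0], "turn": 0, "gripper": 0.2}, {"slide": [-0.8, -0.03, 0], "turn": 0, "gripper": 0.2}, {"slide": [-1, -0.04, 0], "turn": 0, "gripper": 0.2}]' --newtons 40

```text
time_s: 11.08
tcp_pos: [0.4306, -0.0885, 0.2873]
eef_rot: [179.8, 0.0, -93.4]
contact_force: [1.0, 0.2, -5.6]
gripper_width: 0.0272
gripper_force: 40.0
```

Request:
send_rows --moves '[{"slide": [-0.2, -0.01, 0], "turn": 0, "gripper": 0.2}, {"slide": [-0.4, -0.02, 0], "turn": 0, "gripper": 0.2}, {"slide": [-0.6, -0.02, 0], "turn": 0, "gripper": 0.2}, {"slide": [-0.8, -0.03, 0], "turn": 0, "gripper": 0.2}, {"slide": [-1, -0.04, 0], "turn": 0, "gripper": 0.2}]' --newtons 40

```text
time_s: 11.5
tcp_pos: [0.4451, 0.0605, 0.2874]
eef_rot: [179.8, -0.1, -93.4]
contact_force: [0.8, 0.2, -5.9]
gripper_width: 0.0277
gripper_force: 40.0
```

Request:
send_rows --moves '[{"slide": [-0.18, -0.01, 0], "turn": 0, "gripper": 0.2}, {"slide": [-0.36, -0.02, 0], "turn": 0, "gripper": 0.2}, {"slide": [-0.54, -0.02, 0], "turn": 0, "gripper": 0.2}, {"slide": [-0.7, -0.03, 0], "turn": 0, "gripper": 0.2}, {"slide": [-0.84, -0.03, 0], "turn": 0, "gripper": 0.2}]' --newtons 40

```text
time_s: 11.92
tcp_pos: [0.4571, 0.186, 0.287]
eef_rot: [179.8, -0.1, -93.3]
contact_force: [0.3, -0.7, -5.2]
gripper_width: 0.0273
gripper_force: 40.0
```

Request:
send_rows --moves '[{"slide": [-0.14, 0, 0], "turn": 0, "gripper": 0.2}, {"slide": [-0.27, 0, 0], "turn": 0, "gripper": 0.2}, {"slide": [-0.39, 0, 0], "turn": 0, "gripper": 0.2}, {"slide": [-0.49, 0, 0], "turn": 0, "gripper": 0.2}, {"slide": [-0.57, 0, 0], "turn": 0, "gripper": 0.2}]' --newtons 40

```text
time_s: 12.33
tcp_pos: [0.463, 0.2712, 0.2884]
eef_rot: [179.9, -0.1, -93.3]
contact_force: [-0.0, 0.4, -5.1]
gripper_width: 0.027
gripper_force: 40.0
```

Run:
```python
from ov import *
s=get_state();p=s['tcp_pos'];print(p,s['eef_rot'],s['contact_force'],s['moment'])
c=cap('wrist');sc=cap('scene','s8.png');t=cap('top')
a=cv2.resize(sc['img'][150:260,340:490],(400,294));b=cv2.resize(c['img'],(400,294))
cv2.imwrite('pics/o8.png',np.hstack([b,a])[:,:,::-1])
```

```text
[0.46295079 0.27115    0.28837536] [ 1.79894207e+02 -8.90481101e-02 -9.32832043e+01] [-3.10138989e-03  4.41757994e-01 -5.14387509e+00] [ 0.10810885 -0.11327328 -0.01697658]
```

View pics/o8.png

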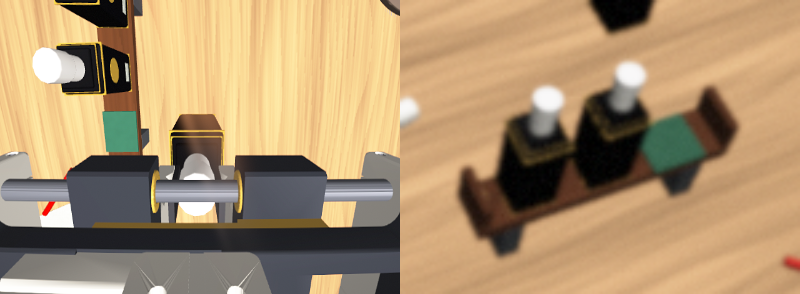

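The wrist picture shows the pad at full-image (166..218, 151..205), beside the held bottle. The scene view shows the pad free next to the end stop. That used my last picture view, so the rest is numeric: I'll fit the pad from each camera.

```bash
cat > pad.py <<'E'
from m import *
def green(c,box):
    im=c['img'].astype(int);return big((im[:,:,1]>im[:,:,0]+12)&(im[:,:,1]>im[:,:,2]+3),box)
if __name__=='__main__':
    for cam,box in(('wrist',(150,130,235,215)),('scene',(425,185,470,225)),('top',(185,140,225,185))):
        c=cap(cam)
        try: g=green(c,box)
        except Exception as e: print(cam,e);continue
        print(cam,len(g),g.min(0),g.max(0),rect(c,g,.084))
        if cam=='wrist':
            L=[];Rr=[]
            for r in range(g[:,1].min()+4,g[:,1].max()-3):
                x=g[g[:,1]==r][:,0];L.append((x.min()-.5,r));Rr.append((x.max()+.5,r))
            for e in(L,Rr):
                W=onz(c,e,np.full(len(e),.084))[:,:2]*1000;f=cv2.fitLine(W.astype(np.float32),cv2.DIST_HUBER,0,.01,.01).ravel()
                print('edge dir',np.degrees(np.arctan2(f[1],f[0]))%180,'x at y=272',f[2]+(272-f[3])*f[0]/f[1], W[:,1].min(),W[:,1].max())
            t=[(x,g[g[:,0]==x][:,1].min()-.5) for x in range(g[:,0].min()+4,g[:,0].max()-3)]
            W=onz(c,t,np.full(len(t),.084))[:,:2]*1000;f=cv2.fitLine(W.astype(np.float32),cv2.DIST_HUBER,0,.01,.01).ravel();print('near edge dir',np.degrees(np.arctan2(f[1],f[0]))%180,'y at x=600',f[3]+(600-f[2])*f[1]/f[0])
E
python3 pad.py
```

```text
wrist 2911 [165 151] [222 206] (array([0.6013, 0.2712]), array([601.5, 271.5,  63.7,  60.6,  87.1]))
edge dir 86.87122 x at y=272 631.9027 242.16557854489787 296.63145477842505
edge dir 87.00435 x at y=272 571.22327 245.72863337670043 300.0055706698594
near edge dir 176.62643 y at x=600 240.03676
scene 339 [430 193] [453 214] (array([0.6049, 0.2721]), array([602.7, 271.2,  63.9,  60.1,  87.1]))
top 486 [193 152] [216 173] (array([0.6009, 0.2726]), array([599.9, 271.9,  62.6,  57.5,  89.1]))
```

Request:
send_rows --moves '[{"slide": [-0.01, -0.12, 0], "turn": 0, "gripper": 0.2}, {"slide": [-0.03, -0.33, 0], "turn": 0, "gripper": 0.2}, {"slide": [-0.05, -0.56, 0], "turn": 0, "gripper": 0.2}, {"slide": [-0.07, -0.78, 0], "turn": 0, "gripper": 0.2}, {"slide": [-0.07, -0.92, 0], "turn": 0, "gripper": 0.2}]' --newtons 40

```text
time_s: 13.05
tcp_pos: [0.6047, 0.272, 0.2894]
eef_rot: [-180.0, -0.0, -93.3]
contact_force: [-0.8, 1.3, -5.9]
gripper_width: 0.0271
gripper_force: 40.0
```

Request:
send_rows --moves '[{"slide": [0, 0, 0.04], "turn": 0, "gripper": 0.2}, {"slide": [0, 0, 0.1], "turn": 0, "gripper": 0.2}, {"slide": [0, 0, 0.16], "turn": 0, "gripper": 0.2}, {"slide": [0, 0, 0.22], "turn": 0, "gripper": 0.2}, {"slide": [0, 0, 0.27], "turn": 0, "gripper": 0.2}]' --newtons 40

```text
time_s: 13.47
tcp_pos: [0.6009, 0.2724, 0.2484]
eef_rot: [180.0, -0.0, -93.2]
contact_force: [-0.6, -0.1, -6.7]
gripper_width: 0.0271
gripper_force: 40.0
```

Run:
```python
from m import *
s=get_state();p=s['tcp_pos'];print(p,s['eef_rot'],s['contact_force'],s['moment'])
c=cap('wrist','w9.png')
im=c['img']; z0=p[2]-.1409
R=Rotation.from_euler('z',s['eef_rot'][2],degrees=True).as_matrix();q=np.array([[-1,-1],[1,-1],[1,1],[-1,1]])*.026
for h in(0,.112):print(h,proj(c,np.c_[q,np.full(4,h)]@R.T+[p[0],p[1],z0]).round(0).tolist())
g=im.astype(int);m=((g[:,:,1]>g[:,:,0]+12)&(g[:,:,1]>g[:,:,2]+3));print('green',m.sum(),np.argwhere(m).min(0) if m.any() else '',np.argwhere(m).max(0) if m.any() else '')
# gold rows down the middle of the bottle
for col in(300,320,330):
  v=g[140:250,col];print(col,[140+i for i in range(110) if v[i,0]>v[i,2]+60 and v[i,0]>120][:20])
```

```text
[0.60090022 0.27243663 0.2483549 ] [ 1.79957406e+02 -1.38213016e-02 -9.32422820e+01] [-0.60669706 -0.14868358 -6.66107947] [ 0.11453795  0.02064894 -0.01416859]
0 [[342.0, 210.0], [344.0, 156.0], [287.0, 156.0], [288.0, 210.0]]
0.112 [[357.0, 262.0], [360.0, 181.0], [271.0, 181.0], [274.0, 262.0]]
green 478 [146 284] [160 343]
300 [140, 141, 142, 143, 144, 145, 155, 177, 178, 179, 185, 186]
320 [140, 141, 142, 143, 144, 145, 155, 177, 178, 179, 185, 186]
330 [140, 141, 142, 143, 144, 145, 155, 177, 178, 179, 185, 186]
```

The base is centred over the pad within about 1 mm: the image edge is at row 155 against 156 for the model. I'll lower it gently.

Request:
send_rows --moves '[{"slide": [0, 0, 0.03], "turn": 0, "gripper": 0.2}, {"slide": [0, 0, 0.06], "turn": 0, "gripper": 0.2}, {"slide": [0, 0, 0.09], "turn": 0, "gripper": 0.2}, {"slide": [0, 0, 0.11], "turn": 0, "gripper": 0.2}, {"slide": [0, 0, 0.13], "turn": 0, "gripper": 0.2}]' --newtons 40

```text
time_s: 13.93
tcp_pos: [0.6019, 0.2728, 0.2297]
eef_rot: [-180.0, 0.0, -93.3]
contact_force: [0.4, 1.2, -6.0]
gripper_width: 0.027
gripper_force: 40.0
```

Request:
send_rows --moves '[{"slide": [0, 0, 0.005], "turn": 0, "gripper": 0.2}, {"slide": [0, 0, 0.01], "turn": 0, "gripper": 0.2}, {"slide": [0, 0, 0.015], "turn": 0, "gripper": 0.2}, {"slide": [0, 0, 0.02], "turn": 0, "gripper": 0.2}, {"slide": [0, 0, 0.02], "turn": 0, "gripper": 0.2}]' --newtons 40

```text
time_s: 14.35
tcp_pos: [0.602, 0.2727, 0.2268]
eef_rot: [-180.0, 0.0, -93.3]
contact_force: [0.3, 0.7, -6.4]
gripper_width: 0.0272
gripper_force: 40.0
```

Request:
send_rows --moves '[{"slide": [0, 0, 0.005], "turn": 0, "gripper": 0.2}, {"slide": [0, 0, 0.01], "turn": 0, "gripper": 0.2}, {"slide": [0, 0, 0.013], "turn": 0, "gripper": 0.2}, {"slide": [0, 0, 0.013], "turn": 0, "gripper": 0.2}, {"slide": [0, 0, 0.013], "turn": 0, "gripper": 0.2}]' --newtons 40

```text
time_s: 14.77
tcp_pos: [0.6021, 0.2727, 0.2251]
eef_rot: [-180.0, 0.0, -93.3]
contact_force: [0.4, 0.5, -4.7]
gripper_width: 0.0273
gripper_force: 40.0
```

Contact is just beginning, as the force has dropped from −6.4 to −4.7 N.

Request:
send_rows --moves '[{"slide": [0, 0, 0.004], "turn": 0, "gripper": 0.2}, {"slide": [0, 0, 0.008], "turn": 0, "gripper": 0.2}, {"slide": [0, 0, 0.01], "turn": 0, "gripper": 0.2}, {"slide": [0, 0, 0.01], "turn": 0, "gripper": 0.2}, {"slide": [0, 0, 0.01], "turn": 0, "gripper": 0.2}]' --newtons 12

```text
time_s: 15.18
tcp_pos: [0.6024, 0.2727, 0.225]
eef_rot: [-179.9, 0.0, -93.2]
contact_force: [-1.4, -1.1, 5.1]
gripper_width: 0.0275
gripper_force: 12.0
```

The bottle is seated, pressing with about 5 N. I'll release it and withdraw upward.

Request:
send_rows --moves '[{"slide": [0, 0, 0], "turn": 0, "gripper": 0.33}, {"slide": [0, 0, 0], "turn": 0, "gripper": 0.4}, {"slide": [0, 0, 0], "turn": 0, "gripper": 0.6}, {"slide": [0, 0, 0], "turn": 0, "gripper": 0.6}, {"slide": [0, 0, 0], "turn": 0, "gripper": 0.6}]'

```text
time_s: 15.6
tcp_pos: [0.602, 0.2727, 0.2232]
eef_rot: [180.0, -0.0, -93.3]
contact_force: [0.1, 0.5, -0.1]
gripper_width: 0.0491
gripper_force: 0.0
```

Request:
send_rows --moves '[{"slide": [0, 0, 0], "turn": 0, "gripper": 0.6}, {"slide": [0, 0, -0.1], "turn": 0, "gripper": 0.6}, {"slide": [0, 0, -0.25], "turn": 0, "gripper": 0.6}, {"slide": [0, 0, -0.45], "turn": 0, "gripper": 0.6}, {"slide": [0, 0, -0.65], "turn": 0, "gripper": 0.6}]'

```text
time_s: 16.02
tcp_pos: [0.6017, 0.2724, 0.3214]
eef_rot: [179.9, -0.1, -93.3]
contact_force: [1.0, -0.7, 0.2]
gripper_width: 0.0525
gripper_force: 0.0
```

Request:
send_rows --moves '[{"slide": [0, 0, 0], "turn": 0, "gripper": 0.6}, {"slide": [0, 0, 0], "turn": 0, "gripper": 0.6}, {"slide": [0, 0, 0], "turn": 0, "gripper": 0.6}, {"slide": [0, 0, 0], "turn": 0, "gripper": 0.6}, {"slide": [0, 0, 0], "turn": 0, "gripper": 0.6}]'

```text
time_s: 16.43
tcp_pos: [0.6016, 0.2725, 0.3196]
eef_rot: [179.9, -0.1, -93.3]
contact_force: [-0.0, 0.4, 0.6]
gripper_width: 0.0525
gripper_force: 0.0
```

Run:
```python
from m import *
s=get_state();print(s['tcp_pos'],s['eef_rot'],s['contact_force'])
c=cap('wrist');g=c['img'].astype(int)
# gold edges down the middle, expected upright model rows
R=Rotation.from_euler('z',-93.2,degrees=True).as_matrix();P=lambda x,y,h:proj(c,(np.array([[x,y,0]])@R.T)+[.602,.2725,.084+h])[0].round(1).tolist()
print('model base',P(.026,0,0),'shoulder',P(.026,0,.112),'cap top',P(0,0,.172),P(.014,0,.172),P(-.014,0,.172),P(0,.014,.172))
w=big(g.min(2)>235,(250,140,390,300));print('cap px',w.min(0),w.max(0),w.mean(0),len(w))
for col in(300,310,330,340):
  v=g[100:260,col];print(col,[100+i for i in range(160) if v[i,0]>v[i,2]+60 and 120<v[i,0]][:30])
for cam in('scene','top','wrist'):
  cap(cam);print(cam,[(np.round(d['location'],3).tolist(),round(d['p'],2)) for d in optics.look_for(cam,'bottle')])
```

```text
[0.60158573 0.27249136 0.3195968 ] [ 1.79906675e+02 -7.32051703e-02 -9.32604317e+01] [-0.01788236  0.4106125   0.5559312 ]
model base [314.4, 145.7] shoulder [314.7, 158.5] cap top [314.9, 206.8] [314.9, 187.5] [314.9, 225.6] [295.1, 206.9]
cap px [295 187] [332 222] [313.56835206 204.54026217] 1068
300 [112, 115, 116, 117, 118, 119, 120, 121, 122, 123, 124, 125, 126, 127, 128, 129, 130, 131, 132, 133, 134, 135, 136, 137, 138, 139, 156, 157, 158, 162]
310 [112, 115, 116, 118, 119, 120, 121, 122, 123, 124, 125, 126, 127, 128, 129, 130, 131, 132, 133, 134, 135, 136, 137, 138, 139, 156, 157, 158, 162, 225]
330 [112, 115, 116, 117, 118, 119, 120, 121, 122, 123, 124, 125, 126, 127, 128, 129, 130, 131, 132, 133, 134, 135, 136, 137, 138, 139, 156, 157, 162, 214]
340 [111, 112, 114, 115, 116, 117, 118, 119, 120, 121, 122, 123, 124, 125, 126, 127, 128, 129, 130, 131, 132, 133, 134, 135, 136, 137, 138, 139, 140, 141]
scene [([0.266, -0.368, 0.047], 0.91), ([0.605, 0.079, 0.179], 0.87), ([0.617, 0.258, 0.184], 0.83), ([0.458, -0.467, 0.05], 0.78), ([0.617, 0.171, 0.177], 0.74), ([0.442, -0.056, 0.05], 0.59)]
top [([0.585, 0.089, 0.199], 0.9), ([0.588, 0.17, 0.2], 0.9), ([0.428, -0.047, 0.058], 0.69), ([0.253, -0.37, 0.049], 0.63), ([0.447, -0.463, 0.051], 0.63), ([0.712, -0.221, 0.062], 0.6)]
wrist [([0.602, 0.257, 0.209], 0.94), ([0.594, 0.187, 0.206], 0.88), ([0.593, 0.121, 0.155], 0.6)]
```

The bottle stands upright on the pad: cap, shoulder and base are within about 2 px of the upright model. The neighbouring bottles are unmoved, and the fingers are clear.

```bash
python3 -c "
from h import *
print(order.close_job())"
```

```text
the job is handed in; nothing more can be done
None
```

I stood the black bottle upright on the bench and let go, then took a fresh hold and set it upright on the green pad; the other bottles did not move, I did not re-measure the tub and dispenser, and the job was handed in at about 17 s.

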